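# Roll a card core into a vee cradle, slide it to the end stop and clamp it

## Robot

A 6-joint arm with a two-finger parallel gripper is mounted at the origin on a cart in front of the work surface, level with it; the furniture and walls round the work are solid. World frame = base frame: x ahead of the robot, y to its left, z up, the work surface at z = 0. Lengths are in m, angles in rad, forces in N, time in s.
With the tool pointing down it reaches from about 0.425 to 0.95 m from the base axis. Payload 3.5 kg.
Tool frame: the origin (TCP) lies on the centre line of the jaws, within the pads' length; the fingertips stand 11 mm ahead of it and the grasp point (between the pads) lies 8 mm behind it; z points along the fingers, y is the line along which they close (so a half turn about z gives the same grasp; the last joint's range is limited). The gripper opens to 85 mm and grips with 20 to 120 N. Pads are 22 mm wide; open, the fingers measure 114 mm over their backs; the gripper's body (76 mm by 85 mm) begins 54 mm behind the grasp point. The pads swing forward as they close: fully open they stand 13 mm farther back than shut.
Start: joints at [-0.15, 0.286, 1.577, -0, 1.279, -0.15], TCP at [0.675, 0, 0.242] pointing down, gripper open.
Joint ranges: [-2.77, 2.77], [-0.9, 2.22], [0.21, 2.48], [-1.53, 4.67], [0.24, 2.81], [-2.84, 2.84]. Speed limits (rad/s): [2.79, 2.79, 3.14, 3.14, 3.14, 3.14].

## Interface

Orientations are given as a unit quaternion [x, y, z, w].
In Python, from plant import ctrl gives the robot as it stands.
- The arm moves only by the tool step_arm, never from a script. Its argument "motion" is a list of rows, each an object with "offset": the shift along the tool's x, y, z in m, a list of three; "twist": the turn about the tool's z in degrees. A call has 1 to 12 rows; each row is the pose to reach, as a shift and turn from the pose commanded when the call began, along the tool's axes at that moment; what a row does not reach only later rows make up. A row lasts 1/10 s, in which the tool goes at most 50 mm and 8.59 degrees, less where a joint would pass 70% of its speed; a pose out of reach is approached as far as the arm can. A call with a gripper value outside its range is refused whole. "gripper" is the finger opening in m, from 0 to 0.0854, set as the call begins (left out, the last holds). The fingers move at their own pace and stop on an object; "grip_force" is the grip in N (left out, the last holds). Time passes only in rows, so rows that repeat a pose let the fingers close. It gives the time, the measured TCP pose, the force, the opening and the grip force at its end, in the units of the state.
- ctrl.get_state(): the state, without advancing time (a new reading comes with each control period).
- ctrl.read_camera(name): name is "scene" or "side" or "wrist"; returns the picture (420x560x3 uint8, blue, green, red); there is no depth.
- ctrl.calibration(name): a dict with "fx", "fy", "cx", "cy" (pixels), "cam_to_world" (4x4, takes a point from camera to world coordinates). Camera axes: x right, y up, looking along -z (the intrinsics and any distortion apply to the point x, -y, -z); pixel columns grow to the right and rows downward; lengths in m; the calibration is good to about 2 mm. A picture is of the moment at which its call begins: read the wrist's pose just before it. calibration takes no time and is no camera call; for the wrist camera it gives the pose at the moment of the call.
- ctrl.sign_off(): hands the job in; it is judged then, once.
The state is a dict: "time": time; "qpos": joint angles; "dq": joint speeds; "joint_efforts": joint torques, N m; "eef_pos": TCP position; "tcp_rot": TCP orientation; "contact_force": force on the tool from outside, world axes, zero at the start; "wrist_torque": the same for the moment, N m; "opening": opening from 0.0 (shut) to 1.0 (fully open); "finger_force": force on a finger pad.
Only numpy, scipy, OpenCV 4.12 (cv2) and the standard library are available. Lean on these libraries where they do the work, as an engineer would, in place of code of your own. Each camera call takes 0.05 s, during which the arm holds its last target. There are 200 camera calls.

## Task

Roll the short card core up the ramp of the wooden vee cradle without lifting it off the surface, let go and let it settle in the vee, then slide it along the vee until its end beds home against the end stop under a gentle, definite push of about 6 N. Then swing the hold-down arm over by its knob and press it down until its sprung foot is about half pressed in on the core, and leave it clamped like that. The card dents easily, so push and clamp gently, and leave the things standing round about alone.

Things in the scene. Friction and masses are not known exactly. Their poses are not given: they have to be found in the camera images.
- vee_cradle: Fixed cradle of waxed wood, origin on the table under the vee's bottom; x across, from ramp (robot side) to hinge; y along the vee, away from the end stop. Profile x, z in mm: ramp (-57, 0) to lip (-17, 12), 30-degree flanks down to (0, 2) and up to (26, 17), back rail x 26 to 36, 20 high; all from y = -85 to +110. A settled core has its centre at x = 0, z = 26.5, its top at z = 48. Place and yaw vary.
- end_stop: Rigid fixed aluminium plate across the right-hand (-y) end of the vee, 50 x 10 x 46 mm; origin at its foot, half-way through the plate. The face towards the core is at cradle y = -85, so the short core is home with its centre at cradle y = 0. The core beds properly when pressed home with about 6 N; much more dents its end.
- core_center (a point): Centre of the short card core to be clamped: plain brown tube 170 mm long, 42 mm across, about 0.05 kg (the other brown core is 220 mm long). Its axis is this point's x axis, either way round; y and z turn as it rolls. It starts on the table before the ramp, roughly parallel to the vee, 20 to 45 mm short of home along the vee.
- hold_arm (a joint): Angle of the steel hold-down arm, rad: 0 = level over the vee, pointing to the ramp side; grows as it is raised, about 1.5 = upright (its start); limits -0.12 and 1.75. Hinge axis along cradle y at cradle x = 50, z = 70 mm. The hinge is stiff (0.7 N m of friction) and the arm stays where it is left.
- knob_center (a point): Centre of the black ball knob, 26 mm across, on the end of the hold-down arm, 120 mm from the hinge axis, at cradle y = -40 mm. It can be pinched from above along cradle y and turns between the fingers as the arm swings.
- hold_foot: Round rubber foot, 24 mm across, 8 mm thick, under the hold-down arm, 50 mm from the hinge axis; origin at the centre of its underside, z up the stem. It yields up its stem by 6 mm at most against a 2 N/mm spring, then is rigid. With a settled core it first touches at an arm angle of about 0.06 rad and is half pressed in (6 N) near 0 rad.
- long_core: Bystander: card core 220 mm long, 43 mm across, lying behind the cradle; origin under its middle.
- pepper_jar: Bystander: spice jar 46 mm across, 106 mm tall, to the right of the cradle; origin under its middle.
- tape_roll: Bystander: roll of masking tape 98 mm across, 25 mm high, at the right; origin under its middle.

How it is judged:
By the outcome, as a careful person would: the job done as asked, in the order asked, and still so for the second after the job is handed in, with the robot touching nothing.
It also fails if it takes over 72 s, if anything falls off the work surface, if the arm or the gripper's body presses on something with over 40 N, if the wrist force passes 120 N, or if a joint passes its speed limit or range.

## Working session

There is one attempt and no reset: what is moved stays moved. The work goes in short steps, Python scripts to look and compute and a tool call to move; the robot and the scene stay as the last step left them, time stands still between calls to the robot, and variables do not carry over. Pictures are saved under pics/ and viewed, at most 10 in all, crops included, and the job is handed in when it is done.

Besides the shell and the picture viewer there is one more tool, called after ">>>" by a JSON object that holds its "fn" and its "kwargs". step_arm: Moves the arm, as the interface text tells. Its arguments: {"type":"object","properties":{"motion":{"type":"array"},"gripper":{"type":"number"},"grip_force":{"type":"number"}},"required":["motion"]}

```bash
mkdir -p pics; ls; python3 - <<'E'
from plant import ctrl
import cv2
s=ctrl.get_state();print(s)
for n in("scene","side"):
    im=ctrl.read_camera(n);cv2.imwrite(f"pics/{n}0.png",im);c=ctrl.calibration(n);print(n,c)
E
```

```text
pics
{'time': 0.0, 'qpos': array([-1.49999063e-01,  2.87179977e-01,  1.57815991e+00, -3.82741162e-06,
        1.27859277e+00, -1.49974854e-01]), 'dq': array([-0.00039072, -0.00160896, -0.00122923,  0.00037169, -0.00026643,
        0.00265367]), 'joint_efforts': array([-1.79628755e-04, -4.05981302e+01, -2.92628127e+01, -1.54224781e-04,
        5.81841552e-03,  3.74769741e-06]), 'eef_pos': array([6.74377388e-01, 1.23439891e-04, 2.40946853e-01]), 'tcp_rot': array([ 7.07114465e-01,  7.07098129e-01, -6.95880871e-04, -9.40563202e-04]), 'contact_force': array([-0.47321155,  0.8352421 , -0.39919015]), 'wrist_torque': array([-0.0138704 ,  0.02892895,  0.02670678]), 'finger_force': 0.0, 'opening': 1.0003305585324076}
scene {'fx': 458.81764370918614, 'fy': 458.81764370918614, 'cx': 280.42047888951157, 'cy': 207.02289944598076, 'cam_to_world': array([[-0.73604648,  0.44469547, -0.51037389,  0.10605504],
       [-0.67673916, -0.46544491,  0.5704254 ,  0.00667878],
       [ 0.01611466,  0.76524961,  0.64353193,  0.61999888],
       [ 0.        ,  0.        ,  0.        ,  1.        ]])}
side {'fx': 461.30577159902145, 'fy': 461.30577159902145, 'cx': 284.85786115298924, 'cy': 212.09997244917793, 'cam_to_world': array([[ 0.99777184,  0.02510041, -0.06181689,  0.47800651],
       [-0.06663787,  0.42046082, -0.90486026, -1.23031066],
       [ 0.00327922,  0.90696343,  0.4211966 ,  0.4226741 ],
       [ 0.        ,  0.        ,  0.        ,  1.        ]])}
```

View both.

View pics/scene0.png

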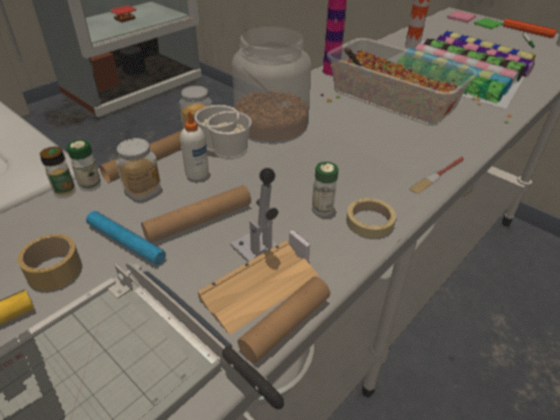

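View pics/side0.png

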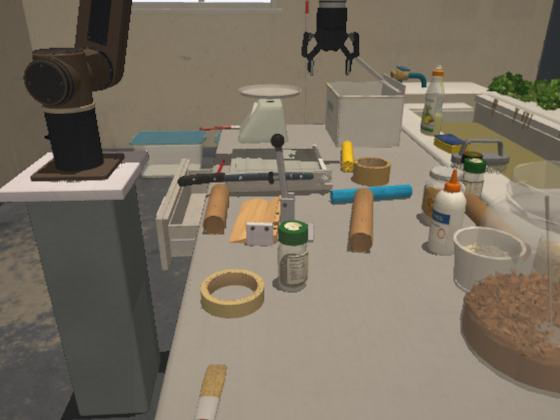

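```bash
python3 - <<'E'
import cv2,numpy as np
a=cv2.imread("pics/scene0.png")[160:360,195:335];b=cv2.imread("pics/side0.png")[125:265,170:320]
a=cv2.resize(a,None,fx=3,fy=3,interpolation=2);b=cv2.resize(b,None,fx=2.5,fy=2.5,interpolation=2)
o=np.zeros((600,800,3),np.uint8);o[:,:420]=a;o[:350,425:800]=b;cv2.imwrite("pics/c1.png",o)
E
```

```text
(no output)
```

View pics/c1.png

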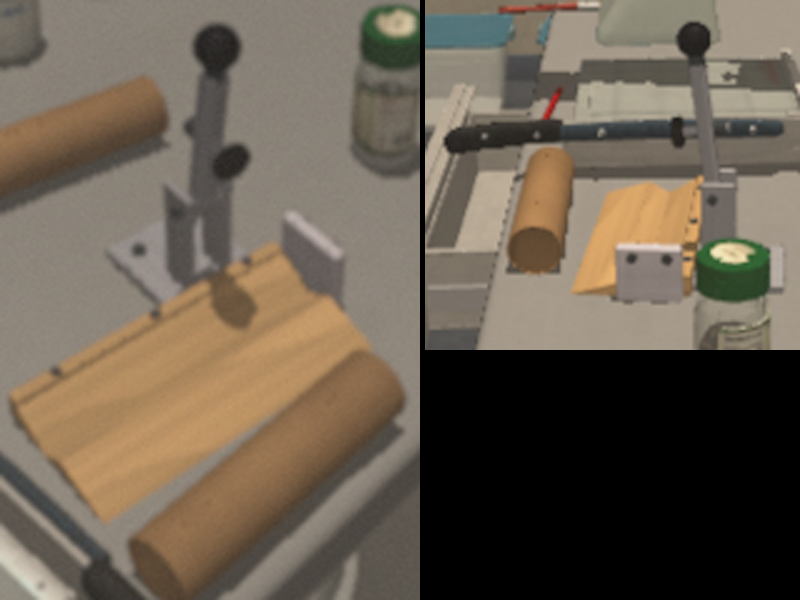

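```bash
cat > h.py <<'E'
import numpy as np
from plant import ctrl
def proj(c,P):
    T=np.linalg.inv(c["cam_to_world"]);p=T[:3,:3]@np.asarray(P)+T[:3,3]
    return np.array([c["cx"]+c["fx"]*p[0]/-p[2],c["cy"]-c["fy"]*p[1]/-p[2]])
def ray(c,u,z):
    M=c["cam_to_world"];d=M[:3,:3]@np.array([(u[0]-c["cx"])/c["fx"],-(u[1]-c["cy"])/c["fy"],-1])
    o=M[:3,3];return o+d*(z-o[2])/d[2]
E
python3 - <<'E'
from h import *
from scipy.optimize import least_squares
S=ctrl.calibration("scene");D=ctrl.calibration("side")
A=lambda x,y:np.array([x/3+195,y/3+160]);B=lambda x,y:np.array([(x-425)/2.5+170,y/2.5+125])
pts=[(S,A(10,397),(.036,.11,.02)),(S,A(278,244),(.036,-.085,.02)),(S,A(107,520),(-.057,.11,0)),
(D,B(616,245),(-.025,-.095,.046)),(D,B(683,245),(.025,-.095,.046)),(D,B(618,300),(-.025,-.095,0)),(D,B(683,300),(.025,-.095,0)),(S,A(285,213),(.025,-.085,.046))]
def W(p,q):
    c,s=np.cos(p[2]),np.sin(p[2]);return [p[0]+c*q[0]-s*q[1],p[1]+s*q[0]+c*q[1],q[2]]
def f(p):
    r=[proj(c,W(p,q))-u for c,u,q in pts]
    k=W(p,(.05-.12*np.cos(p[3]),-.04,.07+.12*np.sin(p[3])))
    r+=[proj(S,k)-A(216,47),proj(D,k)-B(694,39)];return np.concatenate(r)
r=least_squares(f,[.6,-.1,0,1.5],loss='soft_l1');p=r.x;print(p,np.round(f(p).reshape(-1,2),1))
k=W(p,(.05-.12*np.cos(p[3]),-.04,.07+.12*np.sin(p[3])));print("knob",k,"stop",W(p,(0,-.09,0)))
e1=ray(S,A(158,568),.0215);e2=ray(D,B(536,247),.0215);d=e1-e2
print("core",e1,e2,np.linalg.norm(d),np.arctan2(-d[0],d[1]))
for e in(e1,e2):
    v=e[:2]-p[:2];c,s=np.cos(p[2]),np.sin(p[2]);print("in cradle",c*v[0]+s*v[1],-s*v[0]+c*v[1])
E
```

```text
[ 0.49054994 -0.37507648 -0.08568039  1.40994829] [[-2.  -1.1]
 [-5.1 -4.1]
 [ 0.8  0.6]
 [-1.   0.8]
 [-0.6  1.1]
 [-1.   0.7]
 [-0.4  1. ]
 [-3.1 -0.9]
 [-1.  -0.3]
 [-1.1 -0.4]]
knob [np.float64(0.5177953585974853), np.float64(-0.4175638805673123), np.float64(0.18845101852077484)] stop [np.float64(0.48284813700470103), np.float64(-0.46474633160097323), 0]
core [ 0.39442689 -0.24963918  0.0215    ] [ 0.39571938 -0.41445508  0.0215    ] 0.1648209713309127 0.00784186566202992
in cradle -0.1065048169967871 0.1167513704549055
in cradle -0.0911128486357097 -0.04734933003243898
```

>>> {"fn": "step_arm", "kwargs": {"motion": [{"offset":[0,0,-0.05]},{"offset":[-0.04,-0.025,-0.06]},{"offset":[-0.08,-0.05,-0.06]},{"offset":[-0.12,-0.075,-0.06]},{"offset":[-0.16,-0.1,-0.06]},{"offset":[-0.2,-0.125,-0.06]},{"offset":[-0.24,-0.15,-0.06]},{"offset":[-0.28,-0.175,-0.06]},{"offset":[-0.31,-0.2,-0.06]},{"offset":[-0.33,-0.22,-0.06]},{"offset":[-0.33,-0.22,-0.06]},{"offset":[-0.33,-0.22,-0.06]}]}}

```text
invalid input at $.motion[0]: expected keys offset, twist
```

```bash
python3 - <<'E'
from h import *
import cv2,pickle
c=ctrl.calibration("wrist");im=ctrl.read_camera("wrist");cv2.imwrite("pics/w1.png",im);pickle.dump(c,open("w1.pkl","wb"));print(c)
cv2.imwrite("pics/w1b.png",cv2.resize(im,(800,600),interpolation=2))
E
```

```text
{'fx': 291.7566541973553, 'fy': 291.7566541973553, 'cx': 278.408155944694, 'cy': 205.23675525169267, 'cam_to_world': array([[ 9.99993812e-01, -7.16878605e-05,  3.51714704e-03,
         6.74613850e-01],
       [-8.72269167e-04,  9.63518029e-01,  2.67642014e-01,
         6.74822713e-02],
       [-3.40802126e-03, -2.67643425e-01,  9.63512004e-01,
         3.73072014e-01],
       [ 0.00000000e+00,  0.00000000e+00,  0.00000000e+00,
         1.00000000e+00]])}
```

View pics/w1b.png

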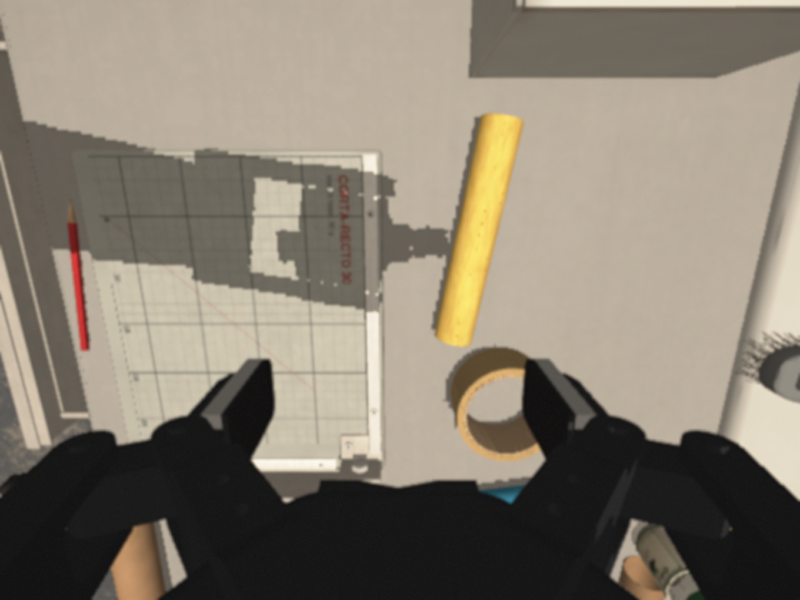

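>>> {"fn": "step_arm", "kwargs": {"motion": [{"offset":[0,0,-0.04],"twist":0},{"offset":[-0.04,-0.025,-0.08],"twist":0},{"offset":[-0.08,-0.05,-0.09],"twist":0},{"offset":[-0.12,-0.075,-0.09],"twist":0},{"offset":[-0.16,-0.1,-0.09],"twist":0},{"offset":[-0.2,-0.125,-0.09],"twist":0},{"offset":[-0.24,-0.15,-0.09],"twist":0},{"offset":[-0.28,-0.175,-0.09],"twist":0},{"offset":[-0.32,-0.2,-0.09],"twist":0},{"offset":[-0.36,-0.22,-0.09],"twist":0},{"offset":[-0.4,-0.22,-0.09],"twist":0},{"offset":[-0.4,-0.22,-0.09],"twist":0}]}}

```text
time: 1.35
eef_pos: [0.4533, -0.4039, 0.3312]
tcp_rot: [0.709, 0.705, -0.001, -0.0]
contact_force: [0.2, -0.4, -0.0]
opening: 1.002
finger_force: 0.0
```

>>> {"fn": "step_arm", "kwargs": {"motion": [{"offset":[0,0,0],"twist":0},{"offset":[0,0,0],"twist":0}]}}

```text
time: 1.55
eef_pos: [0.4552, -0.399, 0.332]
tcp_rot: [0.707, 0.707, 0.0, -0.0]
contact_force: [0.9, -0.2, -0.4]
opening: 0.999
finger_force: 0.0
```

```bash
python3 - <<'E'
from h import *
import cv2,pickle
c=ctrl.calibration("wrist");im=ctrl.read_camera("wrist");cv2.imwrite("pics/w2.png",im);pickle.dump(c,open("w2.pkl","wb"));print(c["cam_to_world"][:3,3],ctrl.get_state()["qpos"])
cv2.imwrite("pics/w2b.png",cv2.resize(im,(800,600),interpolation=2))
E
```

```text
[ 0.45509806 -0.33171744  0.4640748 ] [-8.86791288e-01  7.90404667e-02  1.65143291e+00  2.78571425e-04
  1.41158169e+00 -8.88219159e-01]
```

View pics/w2b.png

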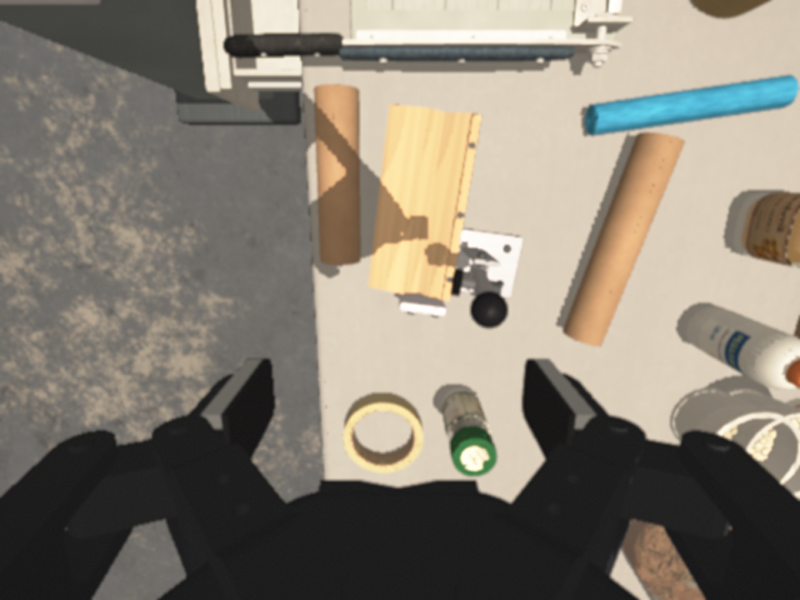

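```bash
cat > fit.py <<'E'
from h import *
import pickle
from scipy.optimize import least_squares
S=ctrl.calibration("scene");D=ctrl.calibration("side");C=pickle.load(open("w2.pkl","rb"))
A=lambda x,y:np.array([x/3+195,y/3+160]);B=lambda x,y:np.array([(x-425)/2.5+170,y/2.5+125]);G=lambda x,y:np.array([x,y])*.7
pts=[(C,G(481,113),(.036,.11,.02)),(C,G(390,103),(-.057,.11,0)),(C,G(370,287),(-.057,-.085,0)),(C,G(448,300),(.036,-.085,.02)),
(S,A(10,397),(.036,.11,.02)),(S,A(278,244),(.036,-.085,.02)),(S,A(107,520),(-.057,.11,0)),
(D,B(616,245),(-.025,-.095,.046)),(D,B(683,245),(.025,-.095,.046)),(D,B(618,300),(-.025,-.095,0)),(D,B(683,300),(.025,-.095,0)),(S,A(285,213),(.025,-.085,.046))]
def W(p,q):
    c,s=np.cos(p[2]),np.sin(p[2]);return [p[0]+c*q[0]-s*q[1],p[1]+s*q[0]+c*q[1],q[2]]
def inv(p,w):
    v=np.asarray(w)[:2]-p[:2];c,s=np.cos(p[2]),np.sin(p[2]);return np.array([c*v[0]+s*v[1],-s*v[0]+c*v[1]])
kn=lambda p:W(p,(.05-.12*np.cos(p[3]),-.04,.07+.12*np.sin(p[3])))
def f(p):
    r=[proj(c,W(p,q))-u for c,u,q in pts];k=kn(p)
    r+=[proj(C,k)-G(489,309),proj(S,k)-A(216,47),proj(D,k)-B(694,39)];return np.concatenate(r)
E
python3 - <<'E'
from fit import *
r=least_squares(f,[.5,-.37,-.08,1.45],loss='soft_l1');p=r.x;print(p);print(np.round(f(p).reshape(-1,2),1).tolist())
print("knob",kn(p),"stop",W(p,(0,-.09,0)),"table edge",ray(C,G(308,200),0))
a=ray(C,G(336.5,86),.036);b=ray(C,G(339.5,263),.036);d=a-b;print(a,b,np.linalg.norm(d),np.arctan2(-d[0],d[1]),inv(p,a),inv(p,b),inv(p,(a+b)/2))
print("handle",inv(p,ray(C,G(290,50),.05)),"blade",inv(p,ray(C,G(450,52),.03)),inv(p,ray(C,G(450,62),.03)))
# twist needed: tool y -> cradle x
E
```

```text
[ 0.48907182 -0.37518628 -0.11057309  1.43201715]
[[0.3, -0.3], [-1.3, 1.2], [0.4, 0.3], [3.3, 0.6], [-1.9, -1.9], [-3.4, -3.4], [-0.3, 0.5], [-3.1, 0.7], [-2.7, 1.3], [-3.0, 0.6], [-2.5, 1.2], [-1.4, -0.1], [0.0, -0.7], [-0.5, -0.8], [-1.1, -0.4]]
knob [np.float64(0.5178538343134382), np.float64(-0.41862761434518736), np.float64(0.18884627392805944)] stop [np.float64(0.47914050676472275), np.float64(-0.46463665568562534), 0] table edge [ 0.35671198 -0.35510919  0.        ]
[ 0.39706243 -0.24892571  0.036     ] [ 0.39357088 -0.41762551  0.036     ] 0.1687359350442071 -0.020693851883209637 [-0.10538008  0.11533646] [-0.09023464 -0.05271838] [-0.09780736  0.03130904]
handle [-0.14631157  0.13740886] blade [-0.00330481  0.15685232] [-0.00210221  0.14855889]
```

>>> {"fn": "step_arm", "kwargs": {"motion": [{"offset":[0.02,-0.03,0],"twist":-8},{"offset":[0.04,-0.06,0],"twist":-16},{"offset":[0.06,-0.09,0],"twist":-24},{"offset":[0.07,-0.105,0.02],"twist":-32},{"offset":[0.07,-0.105,0.04],"twist":-40},{"offset":[0.07,-0.105,0.06],"twist":-48},{"offset":[0.07,-0.105,0.08],"twist":-56},{"offset":[0.07,-0.105,0.1],"twist":-64},{"offset":[0.07,-0.105,0.12],"twist":-72},{"offset":[0.07,-0.105,0.14],"twist":-80},{"offset":[0.07,-0.105,0.15],"twist":-83.8},{"offset":[0.07,-0.105,0.15],"twist":-83.8}]}}

```text
time: 2.8
eef_pos: [0.3498, -0.3278, 0.1807]
tcp_rot: [0.053, 0.999, 0.001, -0.001]
contact_force: [0.3, -0.0, 0.9]
opening: 0.998
finger_force: 0.0
```

```bash
python3 - <<'E'
from fit import *
p=np.array([ 0.48907182,-0.37518628,-0.11057309])
for z in(0,.02,.04,.06,.08):
  print(z,inv(p,ray(C,G(450,62),z)),inv(p,ray(D,B(640,141),z)),"handle",inv(p,ray(C,G(290,56),z)),inv(p,ray(D,B(500,147),z)))
s=ctrl.get_state();e=s["eef_pos"];print(e,s["tcp_rot"],inv(p,e))
from scipy.spatial.transform import Rotation as R
print(R.from_quat(s["tcp_rot"]).as_matrix().round(3))
E
```

```text
0 [0.00041768 0.15609937] [-0.03643908  0.23927648] handle [-0.15909936  0.14387822] [-0.17463143  0.21536535]
0.02 [-0.00126225  0.15107238] [-0.03077029  0.18768119] handle [-0.15390467  0.13937792] [-0.16242368  0.16490148]
0.04 [-0.00294218  0.14604539] [-0.0251015  0.1360859] handle [-0.14870997  0.13487763] [-0.15021594  0.11443761]
0.06 [-0.00462211  0.1410184 ] [-0.01943271  0.08449061] handle [-0.14351527  0.13037733] [-0.13800819  0.06397374]
0.08 [-0.00630204  0.13599141] [-0.01376392  0.03289532] handle [-0.13832058  0.12587703] [-0.12580045  0.01350987]
[ 0.34978472 -0.32784673  0.18065134] [ 0.05319214  0.99858269  0.0014507  -0.00105233] [-0.1436603   0.03168041]
[[-0.994  0.106 -0.002]
 [ 0.106  0.994  0.003]
 [ 0.002  0.003 -1.   ]]
```

>>> {"fn": "step_arm", "kwargs": {"motion": [{"offset":[0,0,0.03],"twist":0},{"offset":[0,0,0.06],"twist":0},{"offset":[0,0,0.09],"twist":0},{"offset":[0,0,0.12],"twist":0},{"offset":[0,0,0.14],"twist":0},{"offset":[0,0,0.155],"twist":0},{"offset":[0,0,0.159],"twist":0},{"offset":[0,0,0.159],"twist":0},{"offset":[0,0,0.159],"twist":0}], "gripper": 0.04, "grip_force": 20}}

```text
time: 3.7
eef_pos: [0.3508, -0.3306, 0.0247]
tcp_rot: [0.054, 0.999, -0.001, 0.001]
contact_force: [0.3, -0.5, 0.4]
opening: 0.471
finger_force: 0.0
```

```bash
python3 - <<'E'
from fit import *
import cv2
p=np.array([ 0.48907182,-0.37518628,-0.11057309])
print(inv(p,ctrl.get_state()["eef_pos"]))
a=ctrl.read_camera("scene")[220:400,170:370];b=ctrl.read_camera("side")[100:270,150:330]
a=cv2.resize(a,(444,400),interpolation=2);b=cv2.resize(b,(356,336),interpolation=2)
o=np.zeros((400,800,3),np.uint8);o[:,:444]=a;o[:336,444:]=b;cv2.imwrite("pics/c2.png",o)
E
```

```text
[-0.14232774  0.02901521]
```

View pics/c2.png

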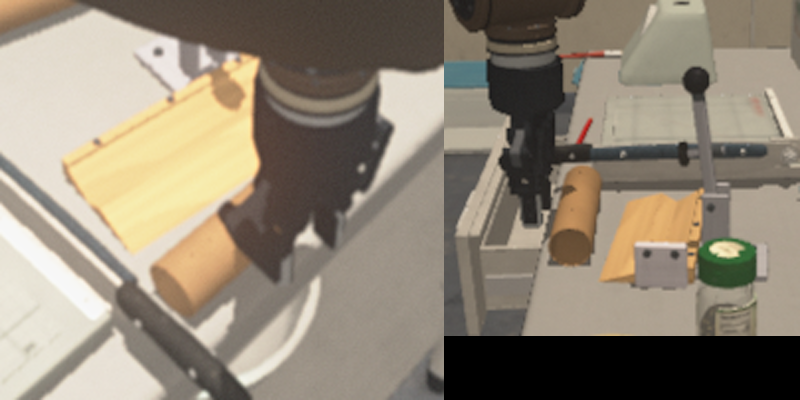

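>>> {"fn": "step_arm", "kwargs": {"motion": [{"offset":[-0.004,0,0.003],"twist":0},{"offset":[-0.008,0,0.003],"twist":0},{"offset":[-0.011,0,0.003],"twist":0},{"offset":[-0.014,0,0.003],"twist":0},{"offset":[-0.017,0,0.003],"twist":0},{"offset":[-0.02,0,0.003],"twist":0},{"offset":[-0.024,0,0.003],"twist":0},{"offset":[-0.028,0,0.003],"twist":0},{"offset":[-0.032,0,0.003],"twist":0},{"offset":[-0.036,0,0.003],"twist":0},{"offset":[-0.04,0,0.003],"twist":0},{"offset":[-0.044,0,0.003],"twist":0}]}}

```text
time: 5.0
eef_pos: [0.394, -0.3347, 0.0203]
tcp_rot: [0.054, 0.999, 0.0, -0.0]
contact_force: [-0.1, 0.1, 0.7]
opening: 0.472
finger_force: 0.1
```

>>> {"fn": "step_arm", "kwargs": {"motion": [{"offset":[-0.003,0,0],"twist":0},{"offset":[-0.006,0,-0.001],"twist":0},{"offset":[-0.009,0,-0.002],"twist":0},{"offset":[-0.012,0,-0.003],"twist":0},{"offset":[-0.015,0,-0.004],"twist":0},{"offset":[-0.018,0,-0.005],"twist":0},{"offset":[-0.021,0,-0.006],"twist":0},{"offset":[-0.024,0,-0.007],"twist":0},{"offset":[-0.027,0,-0.007],"twist":0},{"offset":[-0.027,0,-0.007],"twist":0},{"offset":[-0.027,0,-0.007],"twist":0}]}}

```text
time: 6.1
eef_pos: [0.4207, -0.3376, 0.0272]
tcp_rot: [0.054, 0.999, -0.0, 0.0]
contact_force: [-0.3, 0.1, 0.6]
opening: 0.468
finger_force: 0.0
```

```bash
python3 - <<'E'
from fit import *
import cv2
p=np.array([ 0.48907182,-0.37518628,-0.11057309])
print(inv(p,ctrl.get_state()["eef_pos"]))
a=ctrl.read_camera("scene")[220:400,170:370];b=ctrl.read_camera("side")[100:270,150:330]
a=cv2.resize(a,(444,400),interpolation=2);b=cv2.resize(b,(356,336),interpolation=2)
o=np.zeros((400,800,3),np.uint8);o[:,:444]=a;o[:336,444:]=b;cv2.imwrite("pics/c3.png",o)
E
```

```text
[-0.07211088  0.02979948]
```

View pics/c3.png

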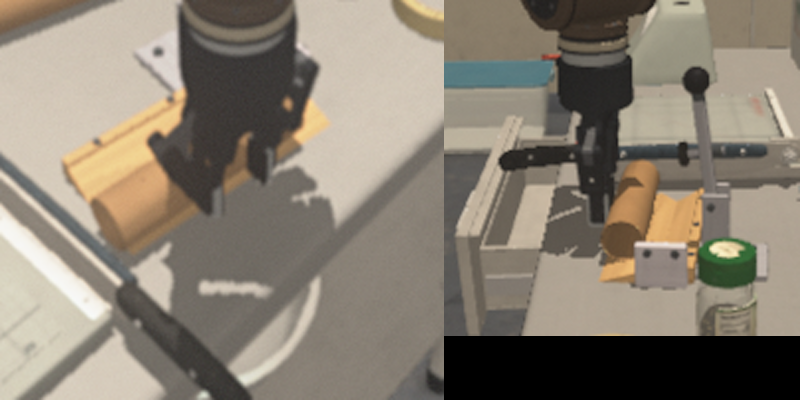

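>>> {"fn": "step_arm", "kwargs": {"motion": [{"offset":[-0.003,0,-0.001],"twist":0},{"offset":[-0.006,0,-0.002],"twist":0},{"offset":[-0.009,0,-0.003],"twist":0},{"offset":[-0.012,0,-0.004],"twist":0},{"offset":[-0.014,0,-0.004],"twist":0},{"offset":[-0.016,0,-0.005],"twist":0},{"offset":[-0.018,0,-0.005],"twist":0},{"offset":[-0.02,0,-0.005],"twist":0},{"offset":[-0.022,0,-0.005],"twist":0},{"offset":[-0.024,0,-0.005],"twist":0},{"offset":[-0.026,0,-0.005],"twist":0},{"offset":[-0.026,0,-0.005],"twist":0}]}}

```text
time: 7.4
eef_pos: [0.4467, -0.3406, 0.0324]
tcp_rot: [0.054, 0.999, -0.0, 0.0]
contact_force: [-0.4, -0.6, -0.4]
opening: 0.464
finger_force: 0.0
```

>>> {"fn": "step_arm", "kwargs": {"motion": [{"offset":[0.005,0,0],"twist":0},{"offset":[0.015,0,-0.01],"twist":0},{"offset":[0.025,0,-0.03],"twist":0},{"offset":[0.03,0,-0.06],"twist":0},{"offset":[0.03,0,-0.09],"twist":0},{"offset":[0.03,0,-0.12],"twist":0},{"offset":[0.03,0,-0.15],"twist":0},{"offset":[0.03,0,-0.18],"twist":0},{"offset":[0.03,0,-0.21],"twist":0},{"offset":[0.03,0,-0.21],"twist":0},{"offset":[0.03,0,-0.21],"twist":0}]}}

```text
time: 8.5
eef_pos: [0.4164, -0.3373, 0.2428]
tcp_rot: [0.054, 0.999, -0.001, 0.0]
contact_force: [-0.3, 0.1, -0.9]
opening: 0.47
finger_force: 0.0
```

```bash
python3 - <<'E'
from fit import *
import cv2
p=np.array([ 0.48907182,-0.37518628,-0.11057309])
print(inv(p,ctrl.get_state()["eef_pos"]))
a=ctrl.read_camera("scene");b=ctrl.read_camera("side")[100:270,150:330];cv2.imwrite("pics/s4.png",a);a=a[220:400,170:370]
a=cv2.resize(a,(444,400),interpolation=2);b=cv2.resize(b,(356,336),interpolation=2)
o=np.zeros((400,800,3),np.uint8);o[:,:444]=a;o[:336,444:]=b;cv2.imwrite("pics/c4.png",o)
E
```

```text
[-0.07636207  0.02964855]
```

View pics/c4.png

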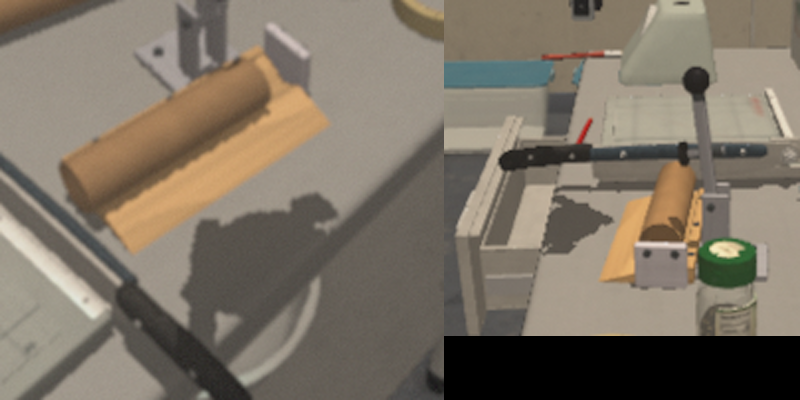

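```bash
python3 - <<'E'
from fit import *
p=np.array([ 0.48907182,-0.37518628,-0.11057309])
for y in(.11,.115,.12):print(y,proj(S,W(p,(0,y,.0265))))
print(inv(p,ray(S,[208.3,304.2],.0265)))
e=ctrl.get_state()["eef_pos"];t=np.array(W(p,(0,.131,.2)));print(t,"d cradle",inv(p,t)-inv(p,e))
E
```

```text
0.11 [208.41993054 301.1364072 ]
0.115 [205.8223505  302.75069873]
0.12 [203.20669903 304.37622091]
[-0.00496864  0.11361067]
[ 0.5035274  -0.24498629  0.2       ] d cradle [0.07704755 0.10062446]
```

>>> {"fn": "step_arm", "kwargs": {"motion": [{"offset":[-0.01,0.02,0],"twist":8},{"offset":[-0.02,0.04,0],"twist":16},{"offset":[-0.03,0.06,0],"twist":24},{"offset":[-0.045,0.08,0],"twist":32},{"offset":[-0.06,0.1,0],"twist":40},{"offset":[-0.077,0.101,0],"twist":48},{"offset":[-0.077,0.101,0],"twist":56},{"offset":[-0.077,0.101,0],"twist":64},{"offset":[-0.077,0.101,0.02],"twist":72},{"offset":[-0.077,0.101,0.04],"twist":80},{"offset":[-0.077,0.101,0.06],"twist":88},{"offset":[-0.077,0.101,0.07],"twist":90}], "gripper": 0}}

```text
time: 9.8
eef_pos: [0.502, -0.2437, 0.1678]
tcp_rot: [0.745, 0.667, -0.001, -0.004]
contact_force: [-0.1, 0.5, -0.2]
opening: 0.006
finger_force: 0.0
```

>>> {"fn": "step_arm", "kwargs": {"motion": [{"offset":[0,0,0.03],"twist":0},{"offset":[0,0,0.05],"twist":0},{"offset":[0,0,0.07],"twist":0},{"offset":[0,0,0.07],"twist":0},{"offset":[0,0,0.07],"twist":0}]}}

```text
time: 10.3
eef_pos: [0.5032, -0.2446, 0.101]
tcp_rot: [0.744, 0.668, -0.0, -0.002]
contact_force: [-0.1, 0.0, 0.7]
opening: -0.001
finger_force: 0.0
```

```bash
python3 - <<'E'
from fit import *
import cv2
p=np.array([ 0.48907182,-0.37518628,-0.11057309])
s=ctrl.get_state();print(inv(p,s["eef_pos"]),s["eef_pos"],s["tcp_rot"])
a=ctrl.read_camera("scene")[190:370,140:340];b=ctrl.read_camera("side")[80:250,180:360]
a=cv2.resize(a,(444,400),interpolation=2);b=cv2.resize(b,(356,336),interpolation=2)
o=np.zeros((400,800,3),np.uint8);o[:,:444]=a;o[:336,444:]=b;cv2.imwrite("pics/c5.png",o)
E
```

```text
[-0.00035858  0.13139418] [ 0.50321451 -0.24455496  0.10101801] [ 7.44313169e-01  6.67828926e-01 -3.30734909e-04 -1.52406157e-03]
```

View pics/c5.png

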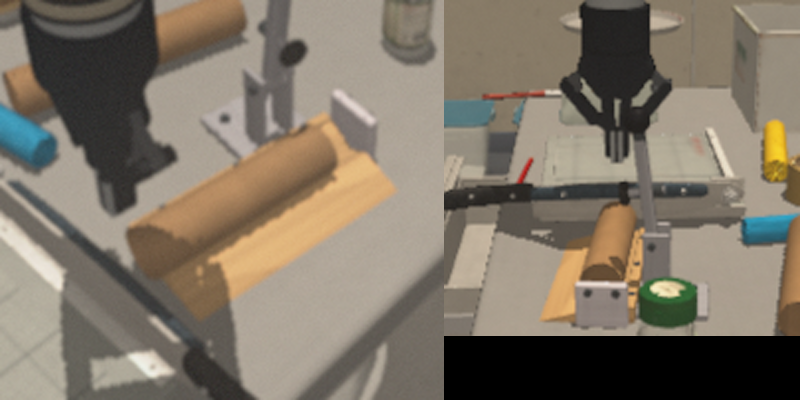

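>>> {"fn": "step_arm", "kwargs": {"motion": [{"offset":[0,0,0.02],"twist":0},{"offset":[0,0,0.035],"twist":0},{"offset":[0,0,0.04],"twist":0},{"offset":[0,0,0.04],"twist":0}]}}

```text
time: 10.8
eef_pos: [0.5035, -0.2447, 0.0615]
tcp_rot: [0.744, 0.668, -0.0, -0.001]
contact_force: [0.5, -0.4, 0.4]
opening: -0.005
finger_force: 0.0
```

>>> {"fn": "step_arm", "kwargs": {"motion": [{"offset":[0,0,0.01],"twist":0},{"offset":[0,0,0.02],"twist":0},{"offset":[0,0,0.026],"twist":0},{"offset":[0,0,0.026],"twist":0},{"offset":[0,0,0.026],"twist":0}]}}

```text
time: 11.3
eef_pos: [0.5039, -0.245, 0.036]
tcp_rot: [0.744, 0.668, -0.0, -0.0]
contact_force: [-0.0, -0.1, 0.6]
opening: -0.006
finger_force: 0.0
```

>>> {"fn": "step_arm", "kwargs": {"motion": [{"offset":[-0.003,0,0],"twist":0},{"offset":[-0.006,0,0],"twist":0},{"offset":[-0.008,0,0],"twist":0},{"offset":[-0.01,0,0],"twist":0},{"offset":[-0.012,0,0],"twist":0},{"offset":[-0.014,0,0],"twist":0},{"offset":[-0.016,0,0],"twist":0},{"offset":[-0.018,0,0],"twist":0},{"offset":[-0.02,0,0],"twist":0},{"offset":[-0.022,0,0],"twist":0},{"offset":[-0.024,0,0],"twist":0},{"offset":[-0.025,0,0],"twist":0}]}}

```text
time: 12.5
eef_pos: [0.5013, -0.2702, 0.0363]
tcp_rot: [0.744, 0.668, -0.0, 0.0]
contact_force: [0.3, 1.0, -0.5]
opening: 0.004
finger_force: 0.1
```

```bash
python3 - <<'E'
from fit import *
import cv2
p=np.array([ 0.48907182,-0.37518628,-0.11057309])
s=ctrl.get_state();print(inv(p,s["eef_pos"]),s["contact_force"])
a=ctrl.read_camera("scene")[190:370,140:340];b=ctrl.read_camera("side")[80:250,180:360]
a=cv2.resize(a,(444,400),interpolation=2);b=cv2.resize(b,(356,336),interpolation=2)
o=np.zeros((400,800,3),np.uint8);o[:,:444]=a;o[:336,444:]=b;cv2.imwrite("pics/c6.png",o)
E
```

```text
[0.00057552 0.10569825] [ 0.34400913  0.95635562 -0.47703604]
```

View pics/c6.png

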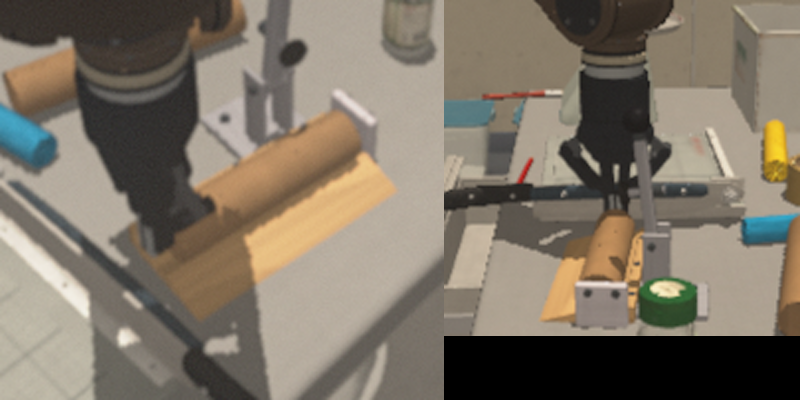

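>>> {"fn": "step_arm", "kwargs": {"motion": [{"offset":[-0.001,0,0],"twist":0},{"offset":[-0.002,0,0],"twist":0},{"offset":[-0.003,0,0],"twist":0},{"offset":[-0.004,0,0],"twist":0},{"offset":[-0.005,0,0],"twist":0},{"offset":[-0.005,0,0],"twist":0}]}}

```text
time: 13.2
eef_pos: [0.5008, -0.2751, 0.0364]
tcp_rot: [0.744, 0.668, -0.0, 0.0]
contact_force: [0.3, -0.4, 0.2]
opening: -0.002
finger_force: 0.0
```

>>> {"fn": "step_arm", "kwargs": {"motion": [{"offset":[-0.0005,0,0],"twist":0},{"offset":[-0.001,0,0],"twist":0},{"offset":[-0.0015,0,0],"twist":0},{"offset":[-0.002,0,0],"twist":0}]}}

```text
time: 13.6
eef_pos: [0.5006, -0.2769, 0.0363]
tcp_rot: [0.744, 0.668, 0.0, -0.0]
contact_force: [0.4, 0.5, -0.0]
opening: -0.001
finger_force: 0.2
```

Now at cradle y ≈ 99 mm; contact is expected near 96, so I step finer.

>>> {"fn": "step_arm", "kwargs": {"motion": [{"offset":[-0.0005,0,0],"twist":0},{"offset":[-0.001,0,0],"twist":0},{"offset":[-0.001,0,0],"twist":0}]}}

```text
time: 13.9
eef_pos: [0.5005, -0.278, 0.0363]
tcp_rot: [0.744, 0.668, -0.0, 0.0]
contact_force: [-0.2, 0.2, 0.0]
opening: 0.002
finger_force: 0.0
```

>>> {"fn": "step_arm", "kwargs": {"motion": [{"offset":[-0.0005,0,0],"twist":0},{"offset":[-0.0005,0,0],"twist":0}]}}

```text
time: 14.1
eef_pos: [0.5004, -0.2785, 0.0363]
tcp_rot: [0.744, 0.668, -0.0, 0.0]
contact_force: [0.0, 0.5, 1.0]
opening: -0.001
finger_force: 0.0
```

>>> {"fn": "step_arm", "kwargs": {"motion": [{"offset":[-0.0005,0,0],"twist":0},{"offset":[-0.0005,0,0],"twist":0}]}}

```text
time: 14.3
eef_pos: [0.5004, -0.279, 0.0363]
tcp_rot: [0.744, 0.668, -0.0, 0.0]
contact_force: [0.4, 0.2, -0.8]
opening: 0.003
finger_force: 0.1
```

>>> {"fn": "step_arm", "kwargs": {"motion": [{"offset":[-0.0003,0,0],"twist":0},{"offset":[-0.0003,0,0],"twist":0}]}}

```text
time: 14.5
eef_pos: [0.5003, -0.2792, 0.0363]
tcp_rot: [0.744, 0.668, 0.0, -0.0]
contact_force: [-1.0, -0.3, 0.7]
opening: 0.003
finger_force: 0.2
```

>>> {"fn": "step_arm", "kwargs": {"motion": [{"offset":[-0.0005,0,0],"twist":0},{"offset":[-0.0005,0,0],"twist":0}]}}

```text
time: 14.7
eef_pos: [0.5003, -0.2792, 0.0363]
tcp_rot: [0.744, 0.668, 0.0, -0.0]
contact_force: [0.9, 3.7, 1.3]
opening: -0.001
finger_force: 1.3
```

>>> {"fn": "step_arm", "kwargs": {"motion": [{"offset":[-0.0005,0,0],"twist":0},{"offset":[-0.0005,0,0],"twist":0}]}}

```text
time: 14.9
eef_pos: [0.5003, -0.2793, 0.0363]
tcp_rot: [0.744, 0.668, 0.001, -0.001]
contact_force: [-0.1, 5.3, 1.7]
opening: -0.001
finger_force: 2.6
```

>>> {"fn": "step_arm", "kwargs": {"motion": [{"offset":[-0.0001,0,0],"twist":0},{"offset":[-0.0001,0,0],"twist":0}]}}

```text
time: 15.1
eef_pos: [0.5003, -0.2793, 0.0363]
tcp_rot: [0.744, 0.668, 0.001, -0.001]
contact_force: [0.7, 5.8, 1.9]
opening: -0.0
finger_force: 2.7
```

>>> {"fn": "step_arm", "kwargs": {"motion": [{"offset":[0,0,0],"twist":0},{"offset":[0,0,0],"twist":0},{"offset":[0,0,0],"twist":0}]}}

```text
time: 15.4
eef_pos: [0.5003, -0.2793, 0.0363]
tcp_rot: [0.744, 0.668, 0.001, -0.001]
contact_force: [1.8, 6.3, 2.4]
opening: -0.001
finger_force: 2.7
```

>>> {"fn": "step_arm", "kwargs": {"motion": [{"offset":[0.002,0,0],"twist":0},{"offset":[0.006,0,0],"twist":0},{"offset":[0.012,0,-0.005],"twist":0},{"offset":[0.015,0,-0.03],"twist":0},{"offset":[0.015,0,-0.065],"twist":0},{"offset":[0.015,0,-0.1],"twist":0},{"offset":[0.015,0,-0.135],"twist":0},{"offset":[0.015,0,-0.17],"twist":0},{"offset":[0.015,0,-0.2],"twist":0},{"offset":[0.015,0,-0.234],"twist":0},{"offset":[0.015,0,-0.234],"twist":0}]}}

```text
time: 16.5
eef_pos: [0.504, -0.2669, 0.2773]
tcp_rot: [0.744, 0.668, 0.001, 0.006]
contact_force: [-0.5, 0.3, 1.1]
opening: 0.002
finger_force: 0.0
```

>>> {"fn": "step_arm", "kwargs": {"motion": [{"offset":[-0.02,0,0],"twist":-8},{"offset":[-0.04,0.01,0],"twist":-16},{"offset":[-0.06,0.02,0],"twist":-24},{"offset":[-0.08,0.03,0],"twist":-32},{"offset":[-0.1,0.033,0],"twist":-40},{"offset":[-0.12,0.033,0],"twist":-48},{"offset":[-0.14,0.033,0],"twist":-56},{"offset":[-0.15,0.033,0],"twist":-64},{"offset":[-0.1515,0.033,0],"twist":-72},{"offset":[-0.1515,0.033,0],"twist":-80},{"offset":[-0.1515,0.033,0],"twist":-88},{"offset":[-0.1515,0.033,0],"twist":-90}], "gripper": 0.06}}

```text
time: 17.7
eef_pos: [0.518, -0.4193, 0.2692]
tcp_rot: [0.053, 0.999, 0.0, -0.001]
contact_force: [-0.6, 0.3, 0.1]
opening: 0.707
finger_force: 0.0
```

>>> {"fn": "step_arm", "kwargs": {"motion": [{"offset":[0,0,0],"twist":0},{"offset":[0,0,0],"twist":0}]}}

```text
time: 17.9
eef_pos: [0.5181, -0.4193, 0.2696]
tcp_rot: [0.055, 0.999, 0.0, -0.0]
contact_force: [-0.7, 0.1, -0.5]
opening: 0.705
finger_force: 0.0
```

```bash
python3 - <<'E'
from fit import *
import cv2
p=np.array([ 0.48907182,-0.37518628,-0.11057309])
s=ctrl.get_state();print(inv(p,s["eef_pos"]),s["eef_pos"],s["tcp_rot"])
k=[.51785,-.4186,.1888]
# knob by dark blob near prediction in each fixed view; core end check
for n in("side","scene","wrist"):
    c=ctrl.calibration(n);im=ctrl.read_camera(n);cv2.imwrite(f"pics/k_{n}.png",im);u=proj(c,k)
    g=cv2.cvtColor(im,6);x0,y0=int(u[0])-25,int(u[1])-25
    m=(g[max(y0,0):y0+50,max(x0,0):x0+50]<60).astype(np.uint8)
    q=cv2.connectedComponentsWithStats(m);print(n,u,[(int(a[4]),(b+[max(x0,0),max(y0,0)]).round(1).tolist(),a[:4].tolist()) for a,b in zip(q[2][1:],q[3][1:]) if a[4]>20])
E
```

```text
[ 0.03372827 -0.04067299] [ 0.51810593 -0.41933272  0.26964449] [ 5.45086475e-02  9.98513200e-01  2.23906664e-04 -3.83475172e-04]
side [276.51863648 140.22106939] [(152, [277.3, 141.0], [20, 19, 13, 17])]
scene [266.44322736 174.9213983 ] [(173, [266.8, 176.2], [19, 20, 15, 18])]
wrist [280.08982807 215.8811457 ] [(780, [279.1, 215.1], [8, 9, 32, 33])]
```

>>> {"fn": "step_arm", "kwargs": {"motion": [{"offset":[0,0.001,0.03],"twist":0},{"offset":[0,0.001,0.06],"twist":0},{"offset":[0,0.001,0.08],"twist":0},{"offset":[0,0.001,0.088],"twist":0},{"offset":[0,0.001,0.088],"twist":0}]}}

```text
time: 18.55
eef_pos: [0.5179, -0.4181, 0.1808]
tcp_rot: [0.054, 0.999, 0.001, -0.001]
contact_force: [0.7, -0.6, -0.5]
opening: 0.703
finger_force: 0.0
```

>>> {"fn": "step_arm", "kwargs": {"motion": [{"offset":[0,0,0],"twist":0},{"offset":[0,0,0],"twist":0},{"offset":[0,0,0],"twist":0},{"offset":[0,0,0],"twist":0},{"offset":[0,0,0],"twist":0},{"offset":[0,0,0],"twist":0},{"offset":[0,0,0],"twist":0}], "gripper": 0.01, "grip_force": 30}}

```text
time: 19.25
eef_pos: [0.5192, -0.419, 0.1846]
tcp_rot: [0.054, 0.999, -0.001, 0.001]
contact_force: [-0.6, 1.6, 7.0]
opening: 0.279
finger_force: 29.4
```

>>> {"fn": "step_arm", "kwargs": {"motion": [{"offset":[0.0108,0,0.002],"twist":0},{"offset":[0.0212,0,0.005],"twist":0},{"offset":[0.0324,0,0.0093],"twist":0},{"offset":[0.0324,0,0.0093],"twist":0}]}}

```text
time: 19.65
eef_pos: [0.4868, -0.4148, 0.1757]
tcp_rot: [0.054, 0.999, -0.0, 0.001]
contact_force: [-2.0, 3.5, 8.2]
opening: 0.281
finger_force: 30.6
```

```bash
cat > kd.py <<'E'
from fit import *
import cv2
p=np.array([ 0.48907182,-0.37518628,-0.11057309])
s=ctrl.get_state();e=s["eef_pos"];print(inv(p,e),e[2],s["contact_force"],s["opening"])
from scipy.spatial import cKDTree
E
python3 - <<'E'
from kd import *
for n in("side","scene"):
    im=ctrl.read_camera(n);cv2.imwrite(f"pics/m_{n}.png",im)
k0=[50-120*np.cos(t) for t in (1.43,1.15)];print(k0,[70+120*np.sin(t) for t in(1.43,1.15)])
x=inv(p,e)[0]*1000
print("theta from x",np.arccos((50-x)/120),"from z",np.arcsin((e[2]*1000+8-70)/120))
E
```

```text
[ 0.00207844 -0.03963454] 0.17571904513198033 [-1.9502874   3.52539311  8.23355623] 0.2809612299014685
[np.float64(33.16020729839159), np.float64(0.981507093901115)] [np.float64(188.81254724046133), np.float64(179.5316728312625)]
theta from x 1.1599926200254578 from z 1.2458213286579616
```

>>> {"fn": "step_arm", "kwargs": {"motion": [{"offset":[0.0107,0,0.0054],"twist":0},{"offset":[0.0208,0,0.0119],"twist":0},{"offset":[0.0302,0,0.0194],"twist":0},{"offset":[0.0388,0,0.0277],"twist":0},{"offset":[0.0465,0,0.0369],"twist":0},{"offset":[0.0533,0,0.0468],"twist":0},{"offset":[0.059,0,0.0573],"twist":0},{"offset":[0.0637,0,0.0684],"twist":0},{"offset":[0.0656,0,0.0741],"twist":0},{"offset":[0.0656,0,0.0741],"twist":0}]}}

```text
time: 20.75
eef_pos: [0.4202, -0.406, 0.0979]
tcp_rot: [0.054, 0.999, 0.002, -0.001]
contact_force: [-1.4, 4.6, 1.0]
opening: 0.279
finger_force: 34.8
```

```bash
python3 - <<'E'
from kd import *
x=inv(p,e)[0]*1000
t=np.arccos((50-x)/120);print("theta from x",t,"knob-tcp dz if x right",70+120*np.sin(t)-e[2]*1000)
for n in("side","scene"):
    c=ctrl.calibration(n);im=ctrl.read_camera(n);cv2.imwrite(f"pics/n_{n}.png",im)
print(s["finger_force"])
E
```

```text
[-0.06500555 -0.03824487] 0.09793589729321538 [-1.42484386  4.61928247  0.9606167 ] 0.27899529587693406
theta from x 0.2895251197053208 knob-tcp dz if x right 6.323759716212592
34.81810390949249
```

>>> {"fn": "step_arm", "kwargs": {"motion": [{"offset":[0.0024,0,0.0085],"twist":0},{"offset":[0.004,0,0.0175],"twist":0},{"offset":[0.0044,0,0.02],"twist":0},{"offset":[0.0044,0,0.02],"twist":0}]}}

```text
time: 21.25
eef_pos: [0.4164, -0.4055, 0.0783]
tcp_rot: [0.054, 0.999, 0.002, -0.001]
contact_force: [0.6, 6.9, 2.0]
opening: 0.279
finger_force: 35.5
```

>>> {"fn": "step_arm", "kwargs": {"motion": [{"offset":[0.0002,0,0.002],"twist":0},{"offset":[0.0002,0,0.002],"twist":0}]}}

```text
time: 21.45
eef_pos: [0.4162, -0.4055, 0.0768]
tcp_rot: [0.054, 0.999, 0.002, -0.001]
contact_force: [-0.5, 6.5, 5.3]
opening: 0.283
finger_force: 35.6
```

>>> {"fn": "step_arm", "kwargs": {"motion": [{"offset":[0.0002,0,0.002],"twist":0},{"offset":[0.0002,0,0.002],"twist":0}]}}

```text
time: 21.65
eef_pos: [0.416, -0.4054, 0.0749]
tcp_rot: [0.054, 0.999, 0.002, -0.001]
contact_force: [-0.8, 7.2, 5.3]
opening: 0.286
finger_force: 35.7
```

```bash
python3 - <<'E'
from kd import *
im=ctrl.read_camera("side");cv2.imwrite("pics/o_side.png",im);im=ctrl.read_camera("scene");cv2.imwrite("pics/o_scene.png",im)
E
```

```text
[-0.06927083 -0.03813519] 0.0749017391425286 [-0.80078979  7.1873975   5.34062087] 0.2856604063406704
```

>>> {"fn": "step_arm", "kwargs": {"motion": [{"offset":[0,0.0012,0.001],"twist":0},{"offset":[0,0.0012,0.001],"twist":0}]}}

```text
time: 21.95
eef_pos: [0.416, -0.4055, 0.0745]
tcp_rot: [0.054, 0.999, 0.001, -0.001]
contact_force: [-2.7, 4.2, 5.7]
opening: 0.282
finger_force: 35.7
```

>>> {"fn": "step_arm", "kwargs": {"motion": [{"offset":[0.0001,0,0.0015],"twist":0},{"offset":[0.0001,0,0.0015],"twist":0},{"offset":[0.0001,0,0.0015],"twist":0}]}}

```text
time: 22.25
eef_pos: [0.416, -0.4055, 0.073]
tcp_rot: [0.054, 0.999, 0.001, -0.001]
contact_force: [-2.1, 5.5, 6.0]
opening: 0.286
finger_force: 35.8
```

>>> {"fn": "step_arm", "kwargs": {"motion": [{"offset":[0,0,0.0015],"twist":0},{"offset":[0,0,0.0015],"twist":0},{"offset":[0,0,0.0015],"twist":0}]}}

```text
time: 22.55
eef_pos: [0.4158, -0.4054, 0.0714]
tcp_rot: [0.054, 0.999, 0.001, -0.001]
contact_force: [-2.8, 4.1, 5.7]
opening: 0.283
finger_force: 35.8
```

>>> {"fn": "step_arm", "kwargs": {"motion": [{"offset":[0,0,0.0015],"twist":0},{"offset":[0,0,0.0015],"twist":0},{"offset":[0,0,0.0015],"twist":0}]}}

```text
time: 22.85
eef_pos: [0.4159, -0.4054, 0.0699]
tcp_rot: [0.054, 0.999, 0.001, -0.001]
contact_force: [-2.1, 4.9, 5.4]
opening: 0.283
finger_force: 35.9
```

>>> {"fn": "step_arm", "kwargs": {"motion": [{"offset":[0,0,0.0015],"twist":0},{"offset":[0,0,0.0015],"twist":0},{"offset":[0,0,0.0015],"twist":0}]}}

```text
time: 23.15
eef_pos: [0.4157, -0.4054, 0.0683]
tcp_rot: [0.054, 0.999, 0.001, -0.001]
contact_force: [-3.7, 4.8, 5.3]
opening: 0.277
finger_force: 35.9
```

```bash
python3 - <<'E'
from kd import *
# knob partly hidden: dark blobs around predicted knob in both views for two z guesses
for n in("side","scene"):
    c=ctrl.calibration(n);im=ctrl.read_camera(n);cv2.imwrite(f"pics/p_{n}.png",im)
    for x,z in((-70,70),(-40,70),(0,62),(0,48)): print(n,x,z,proj(c,W(p,(x/1e3,-.04,z/1e3))).round(1))
print(s["wrist_torque"],s["joint_efforts"].round(2))
E
```

```text
[-0.06959935 -0.03813539] 0.0683484806151217 [-3.72361337  4.8046318   5.31679306] 0.276646181819789
side -70 70 [223.2 199.3]
side -40 70 [238.7 199.6]
side 0 62 [259.5 203.9]
side 0 48 [259.7 210.5]
scene -70 70 [307.3 262.7]
scene -40 70 [294.9 252.6]
scene 0 62 [279.1 243.1]
scene 0 48 [279.  248.9]
[0.68577031 0.280958   0.05760431] [ -0.79 -33.12 -24.82  -0.11  -1.16   0.06]
```

>>> {"fn": "step_arm", "kwargs": {"motion": [{"offset":[0,0,0.0015],"twist":0},{"offset":[0,0,0.0015],"twist":0},{"offset":[0,0,0.0015],"twist":0}]}}

```text
time: 23.55
eef_pos: [0.4157, -0.4054, 0.0668]
tcp_rot: [0.054, 0.999, 0.001, -0.001]
contact_force: [-1.8, 4.6, 5.0]
opening: 0.282
finger_force: 35.9
```

>>> {"fn": "step_arm", "kwargs": {"motion": [{"offset":[0,0,0.001],"twist":0},{"offset":[0,0,0.001],"twist":0},{"offset":[0,0,0.001],"twist":0}]}}

```text
time: 23.85
eef_pos: [0.4156, -0.4054, 0.0658]
tcp_rot: [0.054, 0.999, 0.001, -0.001]
contact_force: [-3.3, 4.2, 5.1]
opening: 0.279
finger_force: 35.9
```

>>> {"fn": "step_arm", "kwargs": {"motion": [{"offset":[0,0,0.001],"twist":0},{"offset":[0,0,0.001],"twist":0},{"offset":[0,0,0.001],"twist":0}]}}

```text
time: 24.15
eef_pos: [0.4155, -0.4053, 0.0648]
tcp_rot: [0.054, 0.999, 0.001, -0.001]
contact_force: [-3.2, 4.8, 6.3]
opening: 0.285
finger_force: 35.9
```

```bash
cat > av.py <<'E'
from kd import *
F=[]
for i in range(8):
    ctrl.read_camera("side");s=ctrl.get_state();F.append(np.r_[s["contact_force"],s["eef_pos"][2]])
print("avg",np.mean(F,0).round(4),np.std(F,0).round(2))
E
python3 av.py
```

```text
[-0.06981479 -0.03808973] 0.06478849911855081 [-3.18242294  4.80056518  6.27160492] 0.28499024325689887
avg [-3.6942  5.0819  5.6299  0.0648] [0.44 0.3  0.39 0.  ]
```

>>> {"fn": "step_arm", "kwargs": {"motion": [{"offset":[0,0,0.001],"twist":0},{"offset":[0,0,0.001],"twist":0},{"offset":[0,0,0.001],"twist":0}]}}

```text
time: 24.85
eef_pos: [0.4155, -0.4053, 0.0638]
tcp_rot: [0.054, 0.999, 0.001, -0.001]
contact_force: [-3.5, 4.6, 6.0]
opening: 0.282
finger_force: 36.0
```

```bash
python3 av.py
```

```text
[-0.06976167 -0.03808975] 0.0638077770379269 [-3.53735833  4.58790232  5.99049962] 0.28239920844556604
avg [-3.6449  4.5558  5.8559  0.0638] [0.35 0.36 0.47 0.  ]
```

>>> {"fn": "step_arm", "kwargs": {"motion": [{"offset":[0,0,0.001],"twist":0},{"offset":[0,0,0.001],"twist":0},{"offset":[0,0,0.001],"twist":0}]}}

```text
time: 25.55
eef_pos: [0.4157, -0.4054, 0.0628]
tcp_rot: [0.054, 0.999, 0.001, -0.001]
contact_force: [-3.0, 4.3, 5.8]
opening: 0.277
finger_force: 36.0
```

```bash
python3 av.py
```

```text
[-0.06961569 -0.03814488] 0.06283839326766025 [-3.01715815  4.29325257  5.82629328] 0.27672192989689803
avg [-2.9087  4.7541  5.8323  0.0628] [0.39 0.46 0.18 0.  ]
```

>>> {"fn": "step_arm", "kwargs": {"motion": [{"offset":[0,0,0],"twist":0},{"offset":[0,0,0],"twist":0},{"offset":[0,0,0],"twist":0},{"offset":[0,0,0],"twist":0},{"offset":[0,0,0],"twist":0}], "gripper": 0.06}}

```text
time: 26.45
eef_pos: [0.4162, -0.4064, 0.0624]
tcp_rot: [0.054, 0.999, -0.0, 0.0]
contact_force: [-0.2, 0.6, 0.0]
opening: 0.705
finger_force: 0.0
```

>>> {"fn": "step_arm", "kwargs": {"motion": [{"offset":[0,0,-0.02],"twist":0},{"offset":[0,0,-0.05],"twist":0},{"offset":[0,0,-0.09],"twist":0},{"offset":[0,0,-0.13],"twist":0},{"offset":[0,0,-0.17],"twist":0},{"offset":[0,0,-0.2],"twist":0},{"offset":[0,0,-0.2],"twist":0},{"offset":[0,0,-0.2],"twist":0}]}}

```text
time: 27.25
eef_pos: [0.4163, -0.4065, 0.263]
tcp_rot: [0.054, 0.999, -0.001, 0.0]
contact_force: [-0.1, 0.3, -0.6]
opening: 0.703
finger_force: 0.0
```

```bash
python3 - <<'E'
from kd import *
k=W(p,(-.07,-.04,.07));obs={}
for n in("side","scene","wrist"):
    c=ctrl.calibration(n);im=ctrl.read_camera(n);cv2.imwrite(f"pics/q_{n}.png",im);u=proj(c,k)
    g=cv2.cvtColor(im,6);x0,y0=max(int(u[0])-25,0),max(int(u[1])-25,0)
    for th in(45,60):
        m=(g[y0:y0+50,x0:x0+50]<th).astype(np.uint8)
        q=cv2.connectedComponentsWithStats(m);print(n,th,u.round(1),[(int(a[4]),(b+[x0,y0]).round(1).tolist(),a[:4].tolist()) for a,b in zip(q[2][1:],q[3][1:]) if a[4]>30])
E
```

```text
[-0.06883693 -0.03911265] 0.26296908900300525 [-0.07325207  0.27295093 -0.63307519] 0.7027803876596714
side 45 [223.2 199.3] [(112, [208.9, 179.4], [0, 2, 26, 8]), (108, [223.0, 194.1], [19, 15, 12, 12])]
side 60 [223.2 199.3] [(264, [215.8, 178.2], [0, 0, 50, 10]), (121, [223.2, 194.2], [19, 14, 15, 13])]
scene 45 [307.3 262.7] []
scene 60 [307.3 262.7] [(154, [307.1, 259.8], [18, 16, 15, 14])]
wrist 45 [276.9 187. ] [(327, [278.3, 187.0], [18, 15, 20, 21])]
wrist 60 [276.9 187. ] [(355, [278.2, 187.3], [17, 15, 21, 22])]
```

```bash
python3 - <<'E'
from kd import *
Cw=ctrl.calibration("wrist")
O=[(D,(223.2,194.2)),(S,(307.1,259.8)),(Cw,(278.2,187.2))]
for use in((0,1,2),(0,1),(1,2),(0,2)):
    r=least_squares(lambda k:np.concatenate([proj(O[i][0],k)-O[i][1] for i in use]),W(p,(-.07,-.04,.07)))
    k=r.x;print(use,inv(p,k).round(4),k[2].round(4),r.fun.round(1))
E
```

```text
[-0.06968489 -0.03817682] 0.2599539414948103 [ 0.38328563 -0.24526535 -0.80302139] 0.7048328968057072
(0, 1, 2) [-0.0714 -0.0381] 0.0793 [-0.8  0.3  0.2  0.   0.2  0.6]
(0, 1) [-0.0706 -0.0377] 0.0794 [-0.3  0.2 -0.3 -0.2]
(1, 2) [-0.0717 -0.0382] 0.0792 [0.4 0.1 0.2 0.3]
(0, 2) [-0.0715 -0.0383] 0.0794 [-0.8  0.2  0.1  0.5]
```

```bash
python3 - <<'E'
import cv2,numpy as np
for n,(x,y) in(("side",(223,196)),("scene",(307,261))):
    g=cv2.cvtColor(cv2.imread(f"pics/q_{n}.png"),6);print(n);print(g[y-13:y+14,x-10:x+11])
E
```

```text
side
[[158 158 159 158 159 159 158 160 160 160 160 144 117 108 109 109 108 110
  109 109 110]
 [158 159 158 158 159 159 159 160 160 159 160 144 118 109 111 110 109 111
  110 112 111]
 [158 157 158 159 159 159 158 159 160 161 160 146 122 110 109 110 111 110
  109 111 111]
 [157 158 158 158 159 159 158 159 160 159 159 151 124 109 109 108 109 110
  109 109 110]
 [158 157 157 157 158 159 158 157 145 133 131 125 106 104 106 105 106 107
  108 107 109]
 [158 157 157 158 158 158 144 131  97  60  52  51  64  83  92 101 105 106
  107 107 106]
 [158 157 157 159 159 141  98  54  37  36  35  35  34  42  62  88 103 106
  106 105 107]
 [157 158 158 157 145  93  43  37  35  38  33  36  34  40  40  61  98 110
  108 110 111]
 [158 158 158 150 106  53  37  36  36  36  37  38  40  39  41  41  81  99
  102 100 106]
 [158 159 158 138  81  35  36  36  37  37  38  45  43  41  40  39  66  82
   86  82  92]
 [135 135 134 116  70  36  36  37  38  38  39  41  43  40  39  43  70  83
   83  89 116]
 [ 82  83  83  67  43  35  35  37  39  39  42  42  38  38  38  41  68  79
   81  98 150]
 [ 83  82  82  67  43  36  
[... 3018 characters left out ...]
5 175 174 162 140 115  93  76  73  69  76  81 100 121 130 143
  145 142 146]
 [159 165 174 176 175 171 165 151 136 126 112 112 119 127 137 148 149 146
  144 143 144]
 [171 171 173 173 172 173 173 165 159 155 148 144 149 152 158 160 155 150
  146 143 145]
 [175 173 173 172 171 172 168 165 162 161 160 158 162 160 161 159 157 153
  149 146 146]
 [173 172 169 170 167 163 159 159 160 160 160 162 160 159 160 156 156 158
  155 149 148]
 [170 166 164 162 159 159 158 158 160 161 160 159 160 157 157 158 160 159
  158 154 148]
 [164 160 158 156 158 158 160 159 161 161 159 160 158 158 157 160 162 160
  160 157 149]
 [158 156 155 155 162 160 162 163 161 159 157 159 157 159 160 161 162 158
  158 156 151]]
```

>>> {"fn": "step_arm", "kwargs": {"motion": [{"offset":[0.001,0,0.02],"twist":0},{"offset":[0.001,0,0.05],"twist":0},{"offset":[0.001,0,0.08],"twist":0},{"offset":[0.001,0,0.11],"twist":0},{"offset":[0.001,0,0.13],"twist":0},{"offset":[0.001,0,0.145],"twist":0},{"offset":[0.001,0,0.148],"twist":0},{"offset":[0.001,0,0.148],"twist":0},{"offset":[0.001,0,0.148],"twist":0}], "gripper": 0}}

```text
time: 28.3
eef_pos: [0.4158, -0.4069, 0.1156]
tcp_rot: [0.054, 0.999, -0.001, 0.001]
contact_force: [-0.2, -0.2, 0.2]
opening: -0.004
finger_force: 0.0
```

>>> {"fn": "step_arm", "kwargs": {"motion": [{"offset":[0,0,0.002],"twist":0},{"offset":[0,0,0.004],"twist":0},{"offset":[0,0,0.005],"twist":0},{"offset":[0,0,0.005],"twist":0}]}}

```text
time: 28.7
eef_pos: [0.4152, -0.4061, 0.1094]
tcp_rot: [0.054, 0.999, 0.0, -0.0]
contact_force: [0.4, 0.3, 0.2]
opening: -0.001
finger_force: 0.0
```

>>> {"fn": "step_arm", "kwargs": {"motion": [{"offset":[0,0,0.001],"twist":0},{"offset":[0,0,0.002],"twist":0},{"offset":[0,0,0.002],"twist":0}]}}

```text
time: 29.0
eef_pos: [0.4152, -0.4061, 0.1072]
tcp_rot: [0.054, 0.999, 0.0, -0.0]
contact_force: [0.3, 0.1, -0.4]
opening: -0.0
finger_force: 0.0
```

>>> {"fn": "step_arm", "kwargs": {"motion": [{"offset":[0,0,0.001],"twist":0},{"offset":[0,0,0.002],"twist":0},{"offset":[0,0,0.002],"twist":0}]}}

```text
time: 29.3
eef_pos: [0.4152, -0.4061, 0.1052]
tcp_rot: [0.054, 0.999, 0.0, -0.0]
contact_force: [0.2, -0.4, 0.1]
opening: -0.005
finger_force: 0.0
```

>>> {"fn": "step_arm", "kwargs": {"motion": [{"offset":[0,0,0.001],"twist":0},{"offset":[0,0,0.001],"twist":0},{"offset":[0,0,0.001],"twist":0}]}}

```text
time: 29.6
eef_pos: [0.4152, -0.4062, 0.1044]
tcp_rot: [0.054, 0.999, 0.0, -0.0]
contact_force: [-0.2, 1.2, 0.5]
opening: 0.001
finger_force: 0.0
```

>>> {"fn": "step_arm", "kwargs": {"motion": [{"offset":[0,0,0.001],"twist":0},{"offset":[0,0,0.001],"twist":0},{"offset":[0,0,0.001],"twist":0}]}}

```text
time: 29.9
eef_pos: [0.4153, -0.4063, 0.1039]
tcp_rot: [0.054, 0.999, -0.0, 0.0]
contact_force: [-0.0, 0.2, 2.2]
opening: 0.0
finger_force: 1.4
```

>>> {"fn": "step_arm", "kwargs": {"motion": [{"offset":[0,0,0.001],"twist":0},{"offset":[0,0,0.001],"twist":0},{"offset":[0,0,0.001],"twist":0}]}}

```text
time: 30.2
eef_pos: [0.4152, -0.4063, 0.103]
tcp_rot: [0.054, 0.999, -0.0, -0.0]
contact_force: [-0.8, 2.1, 5.8]
opening: -0.001
finger_force: 2.6
```

>>> {"fn": "step_arm", "kwargs": {"motion": [{"offset":[0,0,0.001],"twist":0},{"offset":[0,0,0.001],"twist":0},{"offset":[0,0,0.001],"twist":0}]}}

```text
time: 30.5
eef_pos: [0.4151, -0.4063, 0.1017]
tcp_rot: [0.054, 0.999, -0.0, -0.0]
contact_force: [-1.7, 1.1, 4.2]
opening: -0.001
finger_force: 2.5
```

>>> {"fn": "step_arm", "kwargs": {"motion": [{"offset":[0,0,0.001],"twist":0},{"offset":[0,0,0.002],"twist":0},{"offset":[0,0,0.002],"twist":0}]}}

```text
time: 30.8
eef_pos: [0.4148, -0.4062, 0.0996]
tcp_rot: [0.054, 0.999, 0.0, -0.001]
contact_force: [-2.7, 1.3, 4.7]
opening: -0.001
finger_force: 2.5
```

```bash
python3 av.py
```

```text
[-0.0704321  -0.03905141] 0.09964001046475644 [-2.65005456  1.29542694  4.72580793] -0.0014238345205616688
avg [-3.0784  1.0152  5.1654  0.0996] [0.38 0.62 0.38 0.  ]
```

>>> {"fn": "step_arm", "kwargs": {"motion": [{"offset":[0,0,0.001],"twist":0},{"offset":[0,0,0.002],"twist":0},{"offset":[0,0,0.002],"twist":0}]}}

```text
time: 31.5
eef_pos: [0.4145, -0.4062, 0.0977]
tcp_rot: [0.054, 0.999, 0.0, -0.001]
contact_force: [-3.9, 1.5, 6.3]
opening: 0.002
finger_force: 2.9
```

```bash
python3 av.py
```

```text
[-0.07065476 -0.03905045] 0.09774249060966926 [-3.91114783  1.51699099  6.30296214] 0.0015529602069076264
avg [-3.8877  1.7567  5.9695  0.0977] [0.51 0.6  0.63 0.  ]
```

>>> {"fn": "step_arm", "kwargs": {"motion": [{"offset":[0,0,0.001],"twist":0},{"offset":[0,0,0.001],"twist":0},{"offset":[0,0,0.001],"twist":0}]}}

```text
time: 32.2
eef_pos: [0.4144, -0.4062, 0.0968]
tcp_rot: [0.054, 0.999, 0.0, -0.001]
contact_force: [-5.0, 1.7, 6.5]
opening: 0.001
finger_force: 3.3
```

```bash
python3 av.py
```

```text
[-0.07075481 -0.03903472] 0.09679340307150638 [-4.96992186  1.67092011  6.48883156] 0.0013853946301013245
avg [-3.9951  1.6377  6.4285  0.0968] [0.62 0.37 0.55 0.  ]
```

>>> {"fn": "step_arm", "kwargs": {"motion": [{"offset":[0,0,0.001],"twist":0},{"offset":[0,0,0.0015],"twist":0},{"offset":[0,0,0.0015],"twist":0}]}}

```text
time: 32.9
eef_pos: [0.4143, -0.4062, 0.0954]
tcp_rot: [0.054, 0.999, 0.0, -0.001]
contact_force: [-5.2, 1.7, 7.7]
opening: -0.001
finger_force: 3.6
```

>>> {"fn": "step_arm", "kwargs": {"motion": [{"offset":[0,0,0.0008],"twist":0},{"offset":[0,0,0.0012],"twist":0},{"offset":[0,0,0.0012],"twist":0}]}}

```text
time: 33.2
eef_pos: [0.4142, -0.4062, 0.0943]
tcp_rot: [0.054, 0.999, 0.0, -0.002]
contact_force: [-6.1, 1.6, 7.9]
opening: 0.001
finger_force: 4.0
```

```bash
python3 av.py
```

```text
[-0.0710206  -0.03907493] 0.09433485206693004 [-6.12625655  1.63658365  7.8546205 ] 0.0013319050302733834
avg [-5.7825  1.7087  7.8702  0.0943] [0.41 0.6  0.5  0.  ]
```

>>> {"fn": "step_arm", "kwargs": {"motion": [{"offset":[0,0,-0.003],"twist":0},{"offset":[0,0,-0.015],"twist":0},{"offset":[0,0,-0.05],"twist":0},{"offset":[0,0,-0.09],"twist":0},{"offset":[0,0,-0.13],"twist":0},{"offset":[0,0,-0.16],"twist":0},{"offset":[0,0,-0.16],"twist":0},{"offset":[0,0,-0.16],"twist":0},{"offset":[0,0,-0.16],"twist":0}]}}

```text
time: 34.5
eef_pos: [0.4148, -0.4054, 0.2519]
tcp_rot: [0.054, 0.999, 0.001, -0.001]
contact_force: [1.6, 0.6, -0.6]
opening: 0.001
finger_force: 0.0
```

```bash
python3 - <<'E'
from kd import *
O=[]
for n in("side","scene","wrist"):
    c=ctrl.calibration(n);im=ctrl.read_camera(n);cv2.imwrite(f"pics/r_{n}.png",im);u=proj(c,W(p,(-.07,-.04,.07)))
    g=cv2.cvtColor(im,6);x0,y0=int(u[0])-20,int(u[1])-15
    q=cv2.connectedComponentsWithStats((g[y0:y0+40,x0:x0+40]<60).astype(np.uint8))
    b=[(abs(B-[20,15]).sum(),B) for a,B in zip(q[2][1:],q[3][1:]) if 80<a[4]<600];B=min(b,key=lambda t:t[0])[1]+[x0,y0];O.append((c,B));print(n,B,u)
r=least_squares(lambda k:np.concatenate([proj(c,k)-u for c,u in O]),W(p,(-.07,-.04,.07)));print(inv(p,r.x),r.x[2],r.fun.round(1))
# core left end: brown pixels along axis line in scene, brown->wood/other transition
c=ctrl.calibration("scene");im=cv2.imread("pics/r_scene.png")
for y in np.arange(.07,.11,.004):
    u=proj(c,W(p,(0,y,.046)));print(round(y,3),u.round(0),im[int(round(u[1])),int(round(u[0]))])
E
```

```text
[-0.07049428 -0.03819734] 0.25185756405436416 [ 1.55727942  0.64645496 -0.60827692] 0.0007772810784258288
side [223.3553719  198.59504132] [223.24948852 199.32230877]
scene [307.13245033 263.83443709] [307.28107917 262.7466746 ]
wrist [278.1994382 187.3988764] [276.76367107 189.6008339 ]
[-0.07183879 -0.0382009 ] 0.07012921302955819 [-0.9  0.3  0.1  0.   0.2  0.6]
0.07 [228. 281.] [ 86 123 160]
0.074 [226. 282.] [ 86 124 161]
0.078 [224. 283.] [ 89 125 161]
0.082 [222. 285.] [ 88 123 161]
0.086 [220. 286.] [ 69  90 113]
0.09 [218. 287.] [ 61  79 100]
0.094 [216. 288.] [61 78 97]
0.098 [214. 290.] [ 96 139 178]
0.102 [212. 291.] [106 154 196]
0.106 [209. 292.] [104 150 193]
```

```bash
python3 -c "
from plant import ctrl
print(ctrl.sign_off())"
```

```text
the job is handed in; nothing more can be done
None
```

The job is handed in at about 35 s: the core was rolled up into the vee and bedded on the end stop at about 6 N. The hold-down arm ended level (knob centre measured at 70 mm), with the foot about half pressed in. The knob slipped in the pinch for the last few millimetres, so I finished by pressing down on top of it with closed fingers.

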